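# Nest the mouse huts

## Robot

A 6-joint arm with a two-finger parallel gripper is mounted at the origin on the work surface. World frame = base frame: x ahead of the robot, y to its left, z up, the work surface at z = 0. Lengths are in m, angles in rad, forces in N, time in s.
With the tool pointing down it reaches from about 0.425 to 0.95 m from the base axis. Payload 3.5 kg.
Tool frame: the origin (TCP) lies between the finger pads; the fingertips stand 14 mm ahead of it and the grasp point (between the pads) lies 5 mm behind it; z points along the fingers, y is the line along which they close (so a half turn about z gives the same grasp; the last joint's range is limited). The gripper opens to 85 mm and grips with 20 to 120 N. Pads are 22 mm wide; open, the fingers measure 114 mm over their backs; the gripper's body (76 mm by 85 mm) begins 54 mm behind the grasp point. The pads swing forward as they close: fully open they stand 13 mm farther back than shut.
Start: joints at [-1.313, 0.286, 1.577, -0, 1.279, -0.15], TCP at [0.268, -0.62, 0.245] pointing down, gripper open.
Joint ranges: [-2.77, 2.77], [-0.9, 2.22], [0.21, 2.48], [-1.53, 4.67], [0.24, 2.81], [-2.84, 2.84]. Speed limits (rad/s): [2.79, 2.79, 3.14, 3.14, 3.14, 3.14].

## Interface

Orientations are given as a unit quaternion [x, y, z, w].
In Python, from plant import * gives the robot as it stands.
- The arm moves only by the tool step_arm, never from a script. Its argument "commands" is a list of rows, each an object of numbers: "gripper": the gripper's target within -1 to 1 (shut at 1, half-way at 0, fully open at -1); "x", "y", "z": the shift along the tool's x, y, z in mm; "spin": the turn about the tool's z in degrees. A call has exactly 10 rows; each row shifts and turns the commanded pose from where the row before left it, along the tool's axes as they then stand; what a row does not reach is not made up. A row lasts 1/10 s, in which the tool goes at most 50 mm and 8.59 degrees, less where a joint would pass 70% of its speed; a pose out of reach is approached as far as the arm can. A call with a gripper value outside its range is refused whole. The fingers move at their own pace and stop on an object; "force" is the grip in N (left out, the last holds). Time passes only in rows, so rows that do not move let the fingers close, or fill a call up. It gives the time, the measured TCP pose, the force, the opening and the grip force at its end, in the units of the state.
- get_state(): the state, without advancing time (a new reading comes with each control period).
- read_camera(name): name is "scene" or "side" or "wrist"; returns a dict with "color" (480x640x3 uint8, red, green, blue), "z_map" (480x640 float32, m along the optical axis (not along the pixel's ray), 0 where there is no reading), "fx", "fy", "cx", "cy" (pixels), "eye" and "attitude" of the camera in the world; the wrist camera has in their place "mount" (4x4, takes a point from camera to tool coordinates, whose origin is the TCP and whose axes are the flange's). Camera axes: x right, y up, looking along -z (the intrinsics and any distortion apply to the point x, -y, -z); pixel columns grow to the right and rows downward; lengths in m; the calibration is good to about 2 mm. A picture is of the moment at which its call begins: read the wrist's pose just before it.
- sign_off(): hands the job in; it is judged then, once.
The state is a dict: "time": time; "qpos": joint angles; "dq": joint speeds; "joint_efforts": joint torques, N m; "eef_pos": TCP position; "tcp_rot": TCP orientation; "contact_force": force on the tool from outside, world axes, zero at the start; "wrist_torque": the same for the moment, N m; "opening": opening from 0.0 (shut) to 1.0 (fully open); "finger_force": force on a finger pad.
Only numpy, scipy, OpenCV 4.12 (cv2) and the standard library are available. Lean on these libraries where they do the work, as an engineer would, in place of code of your own. Each camera call takes 0.05 s, during which the arm holds its last target. There are 200 camera calls.

## Task

Put the clean mouse huts away as one stack: nest the two full-size huts standing on the bench, one after the other in either order, over the matching hut that stands in the steel tray, each fully down and straight, and let go. The hut in the tray stays where it stands, and the small hut on the bench stays where it is.

Things in the scene. Friction and masses are not known exactly. Their poses are not given: they have to be found in the camera images.
- hut_base: Amber plastic mouse shelter, mouth down: tapering hollow skirt, 3 mm walls, 100 mm across the open foot, 68 mm at the flat roof 62 mm up; on the roof a solid round knob 34 mm across, 26 mm tall (top at 88 mm), to grip from above any way round. Doorway at +x. It stands loose in a steel tray (180 mm square, rim 18 mm, floor 3 mm), at the robot's left. Origin: centre of the foot, z up.
- hut_a: Full-size hut, same form, size and origin as hut_base, about 110 g, standing on the open bench ahead or to the right. Roof 4 mm thick: set squarely over another full-size hut it slides down, with 3 mm of play all round, until its ceiling rests on that one's knob; its origin is then 30 mm above the other's. At knob height nothing else stands within 100 mm of its axis.
- hut_b: Full-size hut exactly like hut_a, also standing on the open bench; it nests in the same way.
- hut_small: A smaller hut of the same form and plastic, 68 mm across the foot and 60 mm tall to the top of its 23 mm knob, standing on the bench among the others. Not part of the stack: it is to be left where it is. Origin: centre of the open foot, z up.
Things that resemble listed ones, but are neither listed nor needed, are in the scene too. What is shaped like the hut_a but black is not meant.

How it is judged:
At the end, for the whole second after the job is handed in: Both full-size bench huts are nested over the hut in the tray, in either order: each is centred on the one beneath within 10 mm and 22 to 38 mm higher than it (fully down is 30 mm), all three upright within about 10 degrees and at rest, and the tray hut within 30 mm of where it stood (((horizontal distance between hut_a and hut_base below 0.01 m and z of hut_a in the frame of hut_base between 0.022 and 0.038 m and horizontal distance between hut_b and hut_a below 0.01 m and z of hut_b in the frame of hut_a between 0.022 and 0.038 m) or (horizontal distance between hut_b and hut_base below 0.01 m and z of hut_b in the frame of hut_base between 0.022 and 0.038 m and horizontal distance between hut_a and hut_b below 0.01 m and z of hut_a in the frame of hut_b between 0.022 and 0.038 m)) and angle between each of hut_base, hut_a, hut_b's own z axis and vertical below 0.17 rad and linear speed of each of hut_base, hut_a, hut_b below 0.02 m/s and distance of hut_base from where it was at the start of the episode below 0.03 m); the robot touches nothing.
It fails at once if the small hut was moved more than 30 mm or tipped over (distance of hut_small from where it was at the start of the episode above 0.03 m or angle between hut_small's own z axis and vertical above 0.5 rad).
It also fails if it takes over 64 s, if anything falls off the work surface, if the arm or the gripper's body presses on something with over 40 N, if the wrist force passes 120 N, or if a joint passes its speed limit or range.

## Working session

There is one attempt and no reset: what is moved stays moved. The work goes in short steps, Python scripts to look and compute and a tool call to move; the robot and the scene stay as the last step left them, time stands still between calls to the robot, and variables do not carry over. Pictures are saved under pics/ and viewed, at most 10 in all, crops included, and the job is handed in when it is done.

Besides the shell and the picture viewer there is one more tool, called after ">>>" as a command line: name --argument value ..., lists and objects as JSON in quotes. step_arm: Moves the arm, as the interface text tells. Its arguments: {"type":"object","properties":{"commands":{"type":"array"},"force":{"type":"number"}},"required":["commands"]}

```bash
mkdir -p pics; cat > h.py <<'E'
from plant import *
import numpy as np, cv2
from scipy.spatial.transform import Rotation as R
def att(a):
    a=np.array(a,float)
    return a if a.shape==(3,3) else R.from_quat(a).as_matrix()
def cloud(c,T=None):
    z=c["z_map"];v,u=np.mgrid[:480,:640]
    P=np.stack([(u-c["cx"])/c["fx"]*z,-(v-c["cy"])/c["fy"]*z,-z],-1)
    if T is None: return P@att(c["attitude"]).T+np.array(c["eye"])
    return P@T[:3,:3].T+T[:3,3]
def wristT(s,c):
    T=np.eye(4);T[:3,:3]=att(s["tcp_rot"]);T[:3,3]=s["eef_pos"]
    return T@np.array(c["mount"])
def save(n,c): cv2.imwrite("pics/"+n,c["color"][:,:,::-1])
E
python3 - <<'E'
from h import *
s=get_state();print(s)
for n in ("scene","side"):
    c=read_camera(n);save(n+"0.png",c)
    print(n,[(k,v) for k,v in c.items() if k not in("color","z_map")],(c["z_map"]>0).mean())
    np.savez(n+"0.npz",**c)
E
```

```text
{'time': 0.0, 'qpos': array([-1.31302154e+00,  2.87172371e-01,  1.57822105e+00,  1.65780400e-05,
        1.27861934e+00, -1.49994284e-01]), 'dq': array([ 0.00016541,  0.00093013, -0.00030324,  0.00132787, -0.00028393,
        0.00020849]), 'joint_efforts': array([ 2.26796117e-03, -4.05988061e+01, -2.92620885e+01, -1.85471436e-05,
        5.88952244e-03, -1.35239702e-06]), 'eef_pos': array([ 0.26754701, -0.61900812,  0.24391883]), 'tcp_rot': array([ 9.79287216e-01,  2.02472430e-01, -5.72552180e-05, -1.20872421e-03]), 'contact_force': array([-0.03992612, -0.48895375,  0.42057958]), 'wrist_torque': array([-0.0404459 , -0.04699525,  0.0165697 ]), 'finger_force': 0.0, 'opening': 1.0002263264141833}
scene [('fx', 581.0023717725808), ('fy', 581.0023717725808), ('cx', 320.8608630118184), ('cy', 237.52308092864484), ('eye', array([1.31320575, 0.17215867, 0.57702574])), ('attitude', array([0.29254374, 0.39397296, 0.68785511, 0.53484466]))] 0.9960026041666666
side [('fx', 453.37456366372214), ('fy', 453.37456366372214), ('cx', 310.38636016808164), ('cy', 238.4641931847741), ('eye', array([0.48674883, 0.47817112, 0.66721077])), ('attitude', array([-1.65703627e-03,  3.48074376e-01,  9.37465440e-01,  1.77890096e-04]))] 0.99599609375
```

View pics/scene0.png

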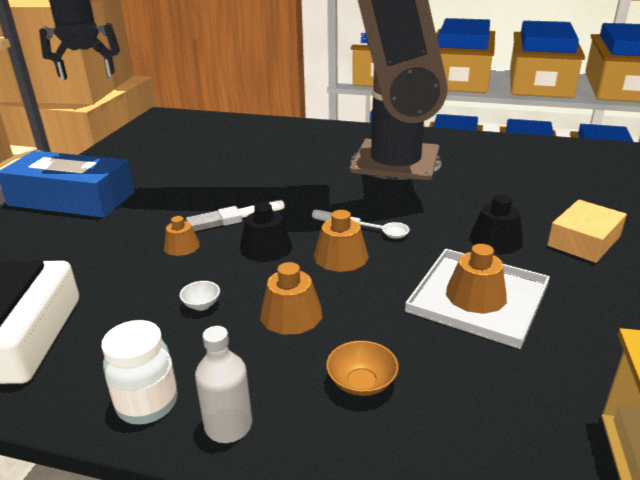

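View pics/side0.png

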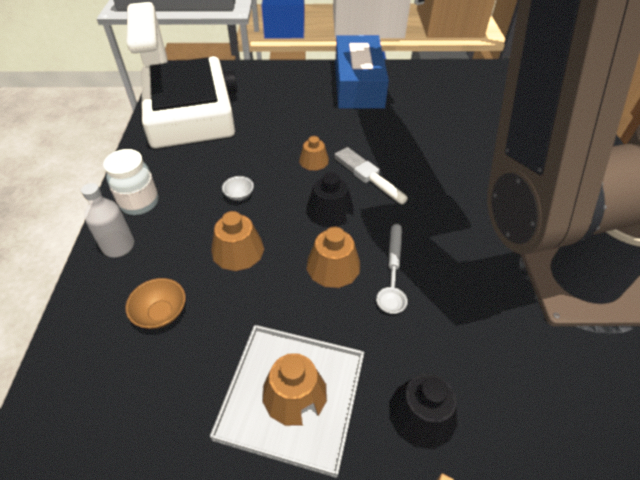

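The scene view shows full-size amber huts at (341,240) and (290,297), the tray hut at (480,275) and the small hut at (180,235). The side view has the same huts at (334,255), (236,240), (294,388) and (314,152). The two black huts are decoys.

```bash
cat >> h.py <<'E'
def knobs(c,P,zlo,zhi):
    hsv=cv2.cvtColor(c["color"],cv2.COLOR_RGB2HSV)
    m=cv2.inRange(hsv,(8,120,60),(22,255,255))
    m=m&(((P[...,2]>zlo)&(P[...,2]<zhi)).astype(np.uint8)*255)
    n,l,st,ce=cv2.connectedComponentsWithStats(m)
    out=[]
    for i in range(1,n):
        if st[i,4]<25: continue
        q=P[l==i]; (x,y),r=cv2.minEnclosingCircle(q[:,:2].astype(np.float32))
        if r<.03: out.append(np.round([*ce[i],st[i,4],x,y,r,*q.mean(0)],4))
    return out
E
python3 - <<'E'
from h import *
for n in ("scene","side"):
    c=dict(np.load(n+"0.npz"));P=cloud(c)
    for zr in((.084,.1),(.055,.0635)):
        print(n,zr)
        for k in knobs(c,P,*zr):print(k)
    if n=="side":
        for p in [(334,235),(232,218),(292,365),(314,140)]: print(p,P[p[1],p[0]])
E
```

```text
scene (0.084, 0.1)
[ 1.0484e+02  4.1920e+01  2.5000e+01 -6.3410e-01 -1.1895e+00  2.4800e-02
 -6.3630e-01 -1.1901e+00  9.2100e-02]
[ 3.89470e+00  5.36579e+01  3.80000e+01 -4.11100e-01 -1.45120e+00
  2.09000e-02 -4.12100e-01 -1.45020e+00  9.14000e-02]
[ 3.403742e+02  2.144839e+02  1.550000e+02  4.505000e-01 -3.100000e-02
  1.850000e-02  4.520000e-01 -3.110000e-02  8.700000e-02]
[4.818476e+02 2.507138e+02 2.690000e+02 5.164000e-01 2.087000e-01
 1.900000e-02 5.197000e-01 2.093000e-01 8.940000e-02]
[ 2.877233e+02  2.687787e+02  2.530000e+02  6.316000e-01 -7.110000e-02
  1.840000e-02  6.327000e-01 -6.960000e-02  8.690000e-02]
scene (0.055, 0.0635)
[ 4.85710e+00  6.27857e+01  2.80000e+01 -4.15600e-01 -1.45630e+00
  2.11000e-02 -4.10100e-01 -1.45580e+00  5.98000e-02]
[ 1.764430e+02  2.193797e+02  7.900000e+01  4.849000e-01 -3.316000e-01
  1.290000e-02  4.866000e-01 -3.317000e-01  5.820000e-02]
side (0.084, 0.1)
[ 2.312366e+02  2.186429e+02  2.240000e+02  6.282000e-01 -6.830000e-02
  1.740000e-02  6.279000e-01 -6.720000e-02  8.770000e-02]
[ 3.345633e+02  2.347143e+02  2.450000e+02  4.475000e-01 -3.060000e-02
  1.700000e-02  4.480000e-01 -2.920000e-02  8.790000e-02]
[2.922788e+02 3.681818e+02 4.950000e+02 5.134000e-01 2.107000e-01
 1.740000e-02 5.132000e-01 2.121000e-01 9.090000e-02]
side (0.055, 0.0635)
[ 3.134706e+02  1.397353e+02  6.800000e+01  4.808000e-01 -3.311000e-01
  1.290000e-02  4.827000e-01 -3.294000e-01  5.920000e-02]
(334, 235) [ 0.44901955 -0.02766531  0.08884117]
(232, 218) [ 0.62682892 -0.06894942  0.08742859]
(292, 365) [0.51368574 0.20782693 0.09130211]
(314, 140) [ 0.48152057 -0.32635639  0.06077293]
```

>>> step_arm --commands '[{"gripper":-1,"spin":7.8},{"gripper":-1,"spin":7.8},{"gripper":-1,"spin":7.8},{"gripper":-1,"x":24,"y":-37},{"gripper":-1,"x":24,"y":-37},{"gripper":-1,"x":24,"y":-37},{"gripper":-1,"x":24,"y":-37},{"gripper":-1,"x":24,"y":-37},{"gripper":-1,"x":24,"y":-37},{"gripper":-1,"x":24,"y":-37}]' --force 40

```text
invalid input
```

>>> step_arm --commands '[{"gripper":-1,"x":24,"y":-36},{"gripper":-1,"x":24,"y":-36},{"gripper":-1,"x":24,"y":-36},{"gripper":-1,"x":24,"y":-36},{"gripper":-1,"x":24,"y":-36},{"gripper":-1,"x":24,"y":-36},{"gripper":-1,"x":24,"y":-36},{"gripper":-1,"x":24,"y":-36},{"gripper":-1},{"gripper":-1}]'

```text
invalid input
```

```bash
cat >> h.py <<'E'
def wlook(name,zr=(.084,.1)):
    s=get_state();c=read_camera("wrist");save(name,c);P=cloud(c,wristT(s,c))
    rot=R.from_quat(s["tcp_rot"]).as_matrix()
    print("t",s["time"],"tcp",np.round(s["eef_pos"],4),"xaxis",np.round(rot[:,0],4),"z",np.round(rot[:,2],4),"F",s["contact_force"],"open",s["opening"],s["finger_force"],"q6",s["qpos"][5])
    for k in knobs(c,P,*zr):
        print(k,"to go tool mm",np.round(rot.T@(np.array([k[3],k[4],k[8]])-s["eef_pos"])*1000,1))
    return s,c,P
E
python3 - <<'E'
from h import *
s,c,P=wlook("w1.png")
print(c["mount"],c["fx"])
E
```

```text
t 0.1 tcp [ 0.2676 -0.6191  0.244 ] xaxis [9.180e-01 3.966e-01 3.000e-04] z [-6.0e-04  2.1e-03 -1.0e+00] F [-1.78080806 -0.20111912  0.09227742] open 0.9996244821766321 0.0 q6 -0.15000002468959536
[[-6.91061953e-04  9.57521670e-01  2.88360492e-01  7.32486439e-02]
 [ 9.99999178e-01  3.50264392e-04  1.23344095e-03  9.86545139e-05]
 [ 1.08004403e-03  2.88361108e-01 -9.57521125e-01 -1.29051475e-01]
 [ 0.00000000e+00  0.00000000e+00  0.00000000e+00  1.00000000e+00]] 330.7449568176316
```

View pics/w1.png

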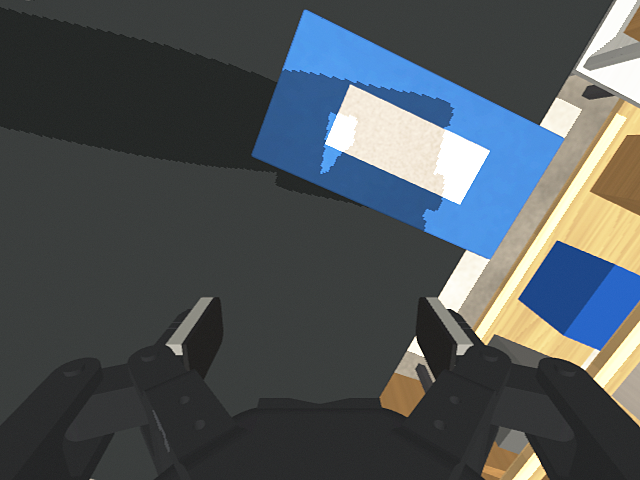

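The wrist view shows only the blue box (about 400,130) and the fingers. The arm hasn't moved, so the rows probably need every key.

>>> step_arm --commands '[{"gripper":-1,"x":0,"y":0,"z":0,"spin":7.8},{"gripper":-1,"x":0,"y":0,"z":0,"spin":7.8},{"gripper":-1,"x":0,"y":0,"z":0,"spin":7.8},{"gripper":-1,"x":24,"y":-37,"z":0,"spin":0},{"gripper":-1,"x":24,"y":-37,"z":0,"spin":0},{"gripper":-1,"x":24,"y":-37,"z":0,"spin":0},{"gripper":-1,"x":24,"y":-37,"z":0,"spin":0},{"gripper":-1,"x":24,"y":-37,"z":0,"spin":0},{"gripper":-1,"x":24,"y":-37,"z":0,"spin":0},{"gripper":-1,"x":24,"y":-37,"z":0,"spin":0}]' --force 40

```text
time: 1.15
eef_pos: [0.4364, -0.3589, 0.2451]
tcp_rot: [1.0, -0.0, -0.0, -0.0]
contact_force: [-0.2, -0.4, -0.2]
opening: 0.996
finger_force: 0.0
```

>>> step_arm --commands '[{"gripper":-1,"x":7,"y":-43,"z":0,"spin":0},{"gripper":-1,"x":7,"y":-43,"z":0,"spin":0},{"gripper":-1,"x":7,"y":-43,"z":0,"spin":0},{"gripper":-1,"x":7,"y":-43,"z":0,"spin":0},{"gripper":-1,"x":7,"y":-43,"z":0,"spin":0},{"gripper":-1,"x":7,"y":-43,"z":0,"spin":0},{"gripper":-1,"x":7,"y":-43,"z":0,"spin":0},{"gripper":-1,"x":0,"y":0,"z":0,"spin":0},{"gripper":-1,"x":0,"y":0,"z":0,"spin":0},{"gripper":-1,"x":0,"y":0,"z":0,"spin":0}]'

```text
time: 2.15
eef_pos: [0.4849, -0.0605, 0.2452]
tcp_rot: [1.0, -0.001, -0.0, 0.0]
contact_force: [-0.6, -0.2, -0.4]
opening: 0.996
finger_force: 0.0
```

```bash
python3 - <<'E'
from h import *
wlook("w2.png")
E
```

```text
t 2.15 tcp [ 0.4849 -0.0605  0.2452] xaxis [ 1.0e+00 -1.3e-03 -3.0e-04] z [-3.e-04 -4.e-04 -1.e+00] F [-0.57341623 -0.23433074 -0.38490623] open 0.9962566413482834 0.0 q6 1.2403617807332867
[ 3.313219e+02  4.391940e+01  1.687000e+03  6.293000e-01 -7.020000e-02
  1.710000e-02  6.290000e-01 -7.010000e-02  8.830000e-02] to go tool mm [144.4   9.4 156.9]
[1.361590e+01 1.942165e+02 1.044000e+03 5.146000e-01 2.082000e-01
 1.710000e-02 5.145000e-01 2.022000e-01 9.050000e-02] to go tool mm [  29.3 -268.8  154.6]
[ 2.884079e+02  2.632419e+02  9.880000e+02  4.491000e-01 -3.200000e-02
  1.730000e-02  4.500000e-01 -3.210000e-02  8.840000e-02] to go tool mm [-35.8 -28.5 156.8]
```

View pics/w2.png

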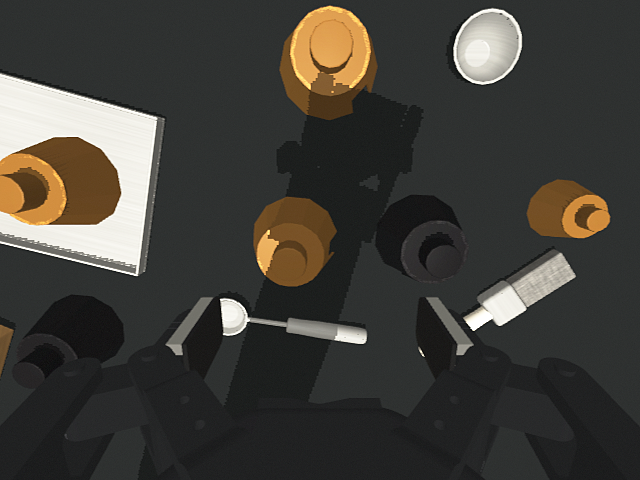

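The wrist view shows hut F's knob at (331,44), hut N's at (288,263), the tray hut at the left edge (about 14,194) and the small hut at (592,215). The skirts are near-round polygons, so yaw hardly matters. I'll grasp F first.

>>> step_arm --commands '[{"gripper":-1,"x":36,"y":2.4,"z":0,"spin":0},{"gripper":-1,"x":36,"y":2.4,"z":0,"spin":0},{"gripper":-1,"x":36,"y":2.4,"z":0,"spin":0},{"gripper":-1,"x":36.4,"y":2.3,"z":0,"spin":0},{"gripper":-1,"x":0,"y":0,"z":40,"spin":0},{"gripper":-1,"x":0,"y":0,"z":40,"spin":0},{"gripper":-1,"x":0,"y":0,"z":35,"spin":0},{"gripper":-1,"x":0,"y":0,"z":20,"spin":0},{"gripper":-1,"x":0,"y":0,"z":15,"spin":0},{"gripper":-1,"x":0,"y":0,"z":0,"spin":0}]'

```text
time: 3.2
eef_pos: [0.6278, -0.0703, 0.0926]
tcp_rot: [1.0, -0.001, -0.002, -0.001]
contact_force: [-0.3, 0.2, -0.5]
opening: 1.002
finger_force: 0.0
```

>>> step_arm --commands '[{"gripper":-1,"x":1,"y":0,"z":8,"spin":0},{"gripper":-1,"x":0,"y":0,"z":5,"spin":0},{"gripper":-1,"x":0,"y":0,"z":0,"spin":0},{"gripper":1,"x":0,"y":0,"z":0,"spin":0},{"gripper":1,"x":0,"y":0,"z":0,"spin":0},{"gripper":1,"x":0,"y":0,"z":0,"spin":0},{"gripper":1,"x":0,"y":0,"z":0,"spin":0},{"gripper":1,"x":0,"y":0,"z":0,"spin":0},{"gripper":1,"x":0,"y":0,"z":0,"spin":0},{"gripper":1,"x":0,"y":0,"z":0,"spin":0}]' --force 40

```text
time: 4.2
eef_pos: [0.6308, -0.0694, 0.0829]
tcp_rot: [1.0, -0.0, 0.0, 0.0]
contact_force: [-0.4, -0.2, 3.3]
opening: 0.382
finger_force: 39.8
```

>>> step_arm --commands '[{"gripper":1,"x":0,"y":0,"z":-10,"spin":0},{"gripper":1,"x":0,"y":0,"z":-40,"spin":0},{"gripper":1,"x":0,"y":0,"z":-40,"spin":0},{"gripper":1,"x":0,"y":0,"z":-40,"spin":0},{"gripper":1,"x":0,"y":0,"z":-35,"spin":0},{"gripper":1,"x":-10,"y":-30,"z":0,"spin":0},{"gripper":1,"x":-15,"y":-35,"z":0,"spin":0},{"gripper":1,"x":-15,"y":-35,"z":0,"spin":0},{"gripper":1,"x":-15,"y":-30,"z":0,"spin":0},{"gripper":1,"x":0,"y":0,"z":0,"spin":0}]'

```text
time: 5.2
eef_pos: [0.5734, 0.064, 0.2471]
tcp_rot: [1.0, 0.002, -0.001, -0.001]
contact_force: [0.2, -1.0, -0.7]
opening: 0.382
finger_force: 40.2
```

```bash
cat >> h.py <<'E'
def fixed(zr,names=("scene","side")):
    for n in names:
        c=read_camera(n);print(n);P=cloud(c)
        for k in knobs(c,P,*zr):
            if k[3]>0:print(k)
        save(n+"_%d.png"%(get_state()["time"]*100),c)
E
python3 - <<'E'
from h import *
wlook("w3.png")
fixed((.084,.1))
E
ls pics
```

```text
t 5.2 tcp [0.5734 0.064  0.2471] xaxis [ 1.      0.0035 -0.0017] z [-0.0017  0.0012 -1.    ] F [ 0.16756645 -0.99862831 -0.69213869] open 0.38203911245853434 40.15936553478241 q6 1.5018635798996378
[1.662541e+02 2.847449e+02 1.027000e+03 5.150000e-01 2.091000e-01
 1.730000e-02 5.164000e-01 2.077000e-01 9.110000e-02] to go tool mm [ -57.7 -145.1  156.3]
[ 4.193333e+02  3.356441e+02  1.770000e+02  4.589000e-01 -3.660000e-02
  1.230000e-02  4.607000e-01 -3.590000e-02  8.800000e-02] to go tool mm [-114.6  100.4  159.2]
scene
[ 3.402949e+02  2.146282e+02  1.560000e+02  4.522000e-01 -3.340000e-02
  1.820000e-02  4.525000e-01 -3.120000e-02  8.700000e-02]
[4.818773e+02 2.506989e+02 2.690000e+02 5.166000e-01 2.101000e-01
 1.840000e-02 5.198000e-01 2.093000e-01 8.940000e-02]
side
[ 3.34608e+02  2.34852e+02  2.50000e+02  4.48300e-01 -3.01000e-02
  1.73000e-02  4.47900e-01 -2.90000e-02  8.78000e-02]
[2.923387e+02 3.681956e+02 4.960000e+02 5.137000e-01 2.107000e-01
 1.710000e-02 5.131000e-01 2.121000e-01 9.090000e-02]
scene0.png
scene_530.png
side0.png
side_535.png
w1.png
w2.png
w3.png
```

>>> step_arm --commands '[{"gripper":1,"x":-14.4,"y":-36.2,"z":0,"spin":0},{"gripper":1,"x":-14.4,"y":-36.2,"z":0,"spin":0},{"gripper":1,"x":-14.4,"y":-36.2,"z":0,"spin":0},{"gripper":1,"x":-14.4,"y":-36.2,"z":0,"spin":0},{"gripper":1,"x":0,"y":0,"z":0,"spin":0},{"gripper":1,"x":0,"y":0,"z":20,"spin":0},{"gripper":1,"x":0,"y":0,"z":20,"spin":0},{"gripper":1,"x":0,"y":0,"z":14,"spin":0},{"gripper":1,"x":0,"y":0,"z":0,"spin":0},{"gripper":1,"x":0,"y":0,"z":0,"spin":0}]'

```text
time: 6.35
eef_pos: [0.5186, 0.2048, 0.1934]
tcp_rot: [1.0, -0.001, -0.0, 0.0]
contact_force: [0.1, 0.3, -1.5]
opening: 0.378
finger_force: 40.2
```

```bash
python3 - <<'E'
from h import *
wlook("w4.png",(.15,.21))
c=read_camera("scene");d=read_camera("side")
cv2.imwrite("pics/pair4.png",np.hstack([c["color"][120:400,330:640],d["color"][200:480,150:460]])[:,:,::-1])
P=cloud(d);print(knobs(d,P,.150,.17),knobs(d,P,.19,.205))
E
```

```text
t 6.35 tcp [0.5186 0.2048 0.1934] xaxis [ 1.0e+00 -1.8e-03 -1.0e-04] z [-1.e-04 -2.e-04 -1.e+00] F [ 0.07655087  0.25204224 -1.54162583] open 0.3782562660368587 40.24966478347778 q6 1.7668142968069112
[] [array([2.977083e+02, 3.272639e+02, 7.200000e+01, 5.035000e-01,
       2.094000e-01, 1.010000e-02, 5.033000e-01, 2.109000e-01,
       1.979000e-01])]
```

View pics/pair4.png

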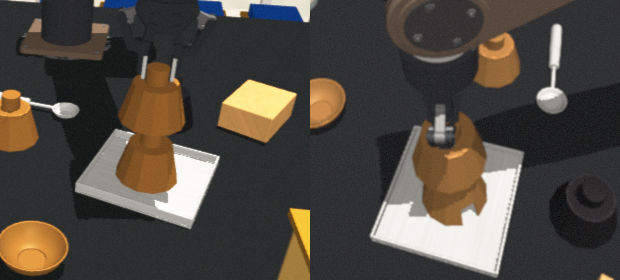

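The held hut hangs straight over the tray hut (left panel about (152,95) over (147,160)). Before lowering I'll average several TCP readings to gauge the noise.

```bash
python3 - <<'E'
from h import *
L=[]
for i in range(8):
    c=read_camera("wrist");L.append(get_state()["eef_pos"])
L=np.array(L)*1000;print(L.round(1),L.mean(0),L.std(0))
c=read_camera("scene");P=cloud(c);S=read_camera("side");Q=cloud(S)
# visible axis of held hut vs base: mid columns per row band in the scene camera -> view plane direction
for n,c,P in(("scene",c,P),("side",S,Q)):
    hsv=cv2.cvtColor(c["color"],cv2.COLOR_RGB2HSV);m=cv2.inRange(hsv,(8,120,40),(22,255,255))>0
    near=np.hypot(P[...,0]-.515,P[...,1]-.209)<.07
    for zl in(.02,.05,.075,.118,.13,.15):
        q=P[m&near&(abs(P[...,2]-zl)<.004)]
        if len(q)>20:
            o=np.array(c["eye"])[:2];d=np.array([.515,.209])-o;d/=np.linalg.norm(d);nrm=np.array([-d[1],d[0]])
            t=(q[:,:2]-[.515,.209])@nrm*1000;print(n,zl,len(q),np.percentile(t,[1,99]).round(1),"mid",(t.min()+t.max())/2,"n",nrm.round(2))
E
```

```text
[[518.9 205.5 194.7]
 [518.7 205.6 194.5]
 [518.5 205.6 194.3]
 [518.4 205.6 194.1]
 [518.2 205.6 193.9]
 [518.1 205.6 193.7]
 [518.1 205.6 193.6]
 [518.  205.6 193.5]] [518.36742231 205.57852759 194.03760281] [0.28302574 0.03920829 0.40660751]
scene 0.02 311 [-45.   43.7] mid -0.48997060465053366 n [-0.05 -1.  ]
scene 0.05 254 [-36.1  35.7] mid -0.6717529708777512 n [-0.05 -1.  ]
scene 0.075 102 [-16.3  16.3] mid -0.024775643687538818 n [-0.05 -1.  ]
scene 0.118 370 [-42.9  50.4] mid 3.8576827616256004 n [-0.05 -1.  ]
scene 0.13 347 [-40.3  47.3] mid 3.752907276499343 n [-0.05 -1.  ]
scene 0.15 308 [-34.8  42.4] mid 4.363194107600599 n [-0.05 -1.  ]
side 0.02 197 [-45.8  44.1] mid -1.0151834244020606 n [0.99 0.1 ]
side 0.05 225 [-37.9  34.6] mid -1.6816734370139201 n [0.99 0.1 ]
side 0.118 324 [-45.9  46.7] mid 0.3652030791162417 n [0.99 0.1 ]
side 0.13 346 [-43.7  43.9] mid -0.0572546536761287 n [0.99 0.1 ]
side 0.15 323 [-38.6  39.1] mid -0.2114707797150679 n [0.99 0.1 ]
```

>>> step_arm --commands '[{"gripper":1,"x":-1.4,"y":-4.3,"z":0,"spin":0},{"gripper":1,"x":0,"y":0,"z":0,"spin":0},{"gripper":1,"x":0,"y":0,"z":10,"spin":0},{"gripper":1,"x":0,"y":0,"z":10,"spin":0},{"gripper":1,"x":0,"y":0,"z":10,"spin":0},{"gripper":1,"x":0,"y":0,"z":10,"spin":0},{"gripper":1,"x":0,"y":0,"z":10,"spin":0},{"gripper":1,"x":0,"y":0,"z":5,"spin":0},{"gripper":1,"x":0,"y":0,"z":5,"spin":0},{"gripper":1,"x":0,"y":0,"z":0,"spin":0}]'

```text
time: 8.0
eef_pos: [0.5163, 0.2097, 0.1326]
tcp_rot: [1.0, -0.0, -0.001, 0.0]
contact_force: [0.6, 0.5, -1.3]
opening: 0.383
finger_force: 40.2
```

>>> step_arm --commands '[{"gripper":1,"x":0,"y":0,"z":5,"spin":0},{"gripper":1,"x":0,"y":0,"z":4,"spin":0},{"gripper":1,"x":0,"y":0,"z":0,"spin":0},{"gripper":1,"x":0,"y":0,"z":0,"spin":0},{"gripper":1,"x":0,"y":0,"z":0,"spin":0},{"gripper":1,"x":0,"y":0,"z":0,"spin":0},{"gripper":1,"x":0,"y":0,"z":0,"spin":0},{"gripper":1,"x":0,"y":0,"z":0,"spin":0},{"gripper":1,"x":0,"y":0,"z":0,"spin":0},{"gripper":1,"x":0,"y":0,"z":0,"spin":0}]'

```text
time: 9.0
eef_pos: [0.5166, 0.2098, 0.1243]
tcp_rot: [1.0, -0.0, -0.0, 0.0]
contact_force: [0.1, -0.3, -1.1]
opening: 0.382
finger_force: 40.2
```

>>> step_arm --commands '[{"gripper":1,"x":0,"y":0,"z":3,"spin":0},{"gripper":1,"x":0,"y":0,"z":3,"spin":0},{"gripper":1,"x":0,"y":0,"z":2,"spin":0},{"gripper":1,"x":0,"y":0,"z":0,"spin":0},{"gripper":1,"x":0,"y":0,"z":0,"spin":0},{"gripper":1,"x":0,"y":0,"z":0,"spin":0},{"gripper":1,"x":0,"y":0,"z":0,"spin":0},{"gripper":1,"x":0,"y":0,"z":0,"spin":0},{"gripper":1,"x":0,"y":0,"z":0,"spin":0},{"gripper":1,"x":0,"y":0,"z":0,"spin":0}]'

```text
time: 10.0
eef_pos: [0.5166, 0.2098, 0.1163]
tcp_rot: [1.0, -0.0, 0.0, -0.0]
contact_force: [0.4, 0.2, -0.8]
opening: 0.38
finger_force: 40.2
```

Almost down, with no contact yet. I'll lower a touch more, release and retreat up.

>>> step_arm --commands '[{"gripper":1,"x":0,"y":0,"z":1,"spin":0},{"gripper":1,"x":0,"y":0,"z":0,"spin":0},{"gripper":-1,"x":0,"y":0,"z":0,"spin":0},{"gripper":-1,"x":0,"y":0,"z":0,"spin":0},{"gripper":-1,"x":0,"y":0,"z":0,"spin":0},{"gripper":-1,"x":0,"y":0,"z":0,"spin":0},{"gripper":-1,"x":0,"y":0,"z":0,"spin":0},{"gripper":-1,"x":0,"y":0,"z":0,"spin":0},{"gripper":-1,"x":0,"y":0,"z":-10,"spin":0},{"gripper":-1,"x":0,"y":0,"z":-30,"spin":0}]'

```text
time: 11.0
eef_pos: [0.5144, 0.2093, 0.1529]
tcp_rot: [1.0, -0.0, -0.004, 0.001]
contact_force: [0.2, -0.1, 0.7]
opening: 1.002
finger_force: 0.0
```

>>> step_arm --commands '[{"gripper":-1,"x":0,"y":0,"z":-40,"spin":0},{"gripper":-1,"x":0,"y":0,"z":-40,"spin":0},{"gripper":-1,"x":0,"y":0,"z":-15,"spin":0},{"gripper":-1,"x":-10,"y":34,"z":0,"spin":0},{"gripper":-1,"x":-10,"y":34,"z":0,"spin":0},{"gripper":-1,"x":-10,"y":34,"z":0,"spin":0},{"gripper":-1,"x":-10,"y":34,"z":0,"spin":0},{"gripper":-1,"x":-10,"y":34,"z":0,"spin":0},{"gripper":-1,"x":0,"y":34,"z":0,"spin":0},{"gripper":-1,"x":0,"y":0,"z":0,"spin":0}]'

```text
time: 12.0
eef_pos: [0.4661, 0.003, 0.2501]
tcp_rot: [1.0, -0.003, -0.0, 0.001]
contact_force: [0.3, 0.3, -0.2]
opening: 0.997
finger_force: 0.0
```

```bash
python3 - <<'E'
from h import *
read_camera("wrist");read_camera("wrist")
wlook("w5.png",(.084,.092))
fixed((.116,.13))
wlook("w5b.png",(.115,.13))
E
```

```text
t 12.1 tcp [0.4663 0.0055 0.2501] xaxis [ 1.0e+00 -2.6e-03 -5.0e-04] z [-5.e-04  6.e-04 -1.e+00] F [0.35118415 0.56310256 0.0447035 ] open 0.9970278720711245 0.0 q6 1.3666545510261374
[ 3.595531e+02  2.422826e+02  9.980000e+02  4.490000e-01 -3.150000e-02
  1.700000e-02  4.498000e-01 -3.140000e-02  8.840000e-02] to go tool mm [-17.1  37.2 161.7]
scene
[4.842552e+02 2.339582e+02 2.390000e+02 5.183000e-01 2.103000e-01
 1.830000e-02 5.204000e-01 2.091000e-01 1.199000e-01]
side
[2.906751e+02 3.577534e+02 5.110000e+02 5.146000e-01 2.108000e-01
 1.730000e-02 5.143000e-01 2.117000e-01 1.210000e-01]
t 12.25 tcp [0.4664 0.0068 0.2501] xaxis [ 1.e+00  6.e-04 -5.e-04] z [-5.e-04  4.e-04 -1.e+00] F [ 1.13036253 -0.33922572 -0.89191609] open 1.0003682227341613 0.0 q6 1.3663700761003412
[5.832000e+01 1.724059e+02 1.700000e+03 5.161000e-01 2.089000e-01
 1.740000e-02 5.163000e-01 2.071000e-01 1.211000e-01] to go tool mm [  49.9 -202.1  129.1]
```

First hut is fully seated (top at 0.121). Next, the near hut.

>>> step_arm --commands '[{"gripper":-1,"x":-17.4,"y":38.3,"z":0,"spin":0},{"gripper":-1,"x":0,"y":0,"z":30,"spin":0},{"gripper":-1,"x":0,"y":0,"z":40,"spin":0},{"gripper":-1,"x":0,"y":0,"z":40,"spin":0},{"gripper":-1,"x":0,"y":0,"z":20,"spin":0},{"gripper":-1,"x":0,"y":0,"z":10,"spin":0},{"gripper":-1,"x":0,"y":0,"z":0,"spin":0},{"gripper":-1,"x":0,"y":0,"z":0,"spin":0},{"gripper":-1,"x":0,"y":0,"z":0,"spin":0},{"gripper":-1,"x":0,"y":0,"z":0,"spin":0}]'

```text
time: 13.3
eef_pos: [0.4501, -0.0326, 0.1118]
tcp_rot: [1.0, -0.0, 0.001, 0.0]
contact_force: [-0.3, -0.5, -0.4]
opening: 0.998
finger_force: 0.0
```

>>> step_arm --commands '[{"gripper":-1,"x":-1,"y":-1,"z":10,"spin":0},{"gripper":-1,"x":0,"y":0,"z":10,"spin":0},{"gripper":-1,"x":0,"y":0,"z":8,"spin":0},{"gripper":-1,"x":0,"y":0,"z":0,"spin":0},{"gripper":-1,"x":0,"y":0,"z":0,"spin":0},{"gripper":1,"x":0,"y":0,"z":0,"spin":0},{"gripper":1,"x":0,"y":0,"z":0,"spin":0},{"gripper":1,"x":0,"y":0,"z":0,"spin":0},{"gripper":1,"x":0,"y":0,"z":0,"spin":0},{"gripper":1,"x":0,"y":0,"z":0,"spin":0}]' --force 40

```text
time: 14.3
eef_pos: [0.4485, -0.0316, 0.0829]
tcp_rot: [1.0, -0.0, 0.001, 0.0]
contact_force: [0.5, -0.5, 3.3]
opening: 0.377
finger_force: 39.8
```

>>> step_arm --commands '[{"gripper":1,"x":0,"y":0,"z":-10,"spin":0},{"gripper":1,"x":0,"y":0,"z":-40,"spin":0},{"gripper":1,"x":0,"y":0,"z":-42,"spin":0},{"gripper":1,"x":0,"y":0,"z":-40,"spin":0},{"gripper":1,"x":0,"y":0,"z":-40,"spin":0},{"gripper":1,"x":0,"y":0,"z":0,"spin":0},{"gripper":1,"x":7,"y":-25,"z":0,"spin":0},{"gripper":1,"x":10,"y":-36,"z":0,"spin":0},{"gripper":1,"x":10,"y":-36,"z":0,"spin":0},{"gripper":1,"x":10,"y":-36,"z":0,"spin":0}]'

```text
time: 15.3
eef_pos: [0.4847, 0.1029, 0.2536]
tcp_rot: [1.0, -0.001, -0.001, 0.0]
contact_force: [0.7, -1.0, -1.7]
opening: 0.38
finger_force: 40.1
```

>>> step_arm --commands '[{"gripper":1,"x":10,"y":-36,"z":0,"spin":0},{"gripper":1,"x":10,"y":-36,"z":0,"spin":0},{"gripper":1,"x":10,"y":-36,"z":0,"spin":0},{"gripper":1,"x":0,"y":0,"z":0,"spin":0},{"gripper":1,"x":0,"y":0,"z":10,"spin":0},{"gripper":1,"x":0,"y":0,"z":15,"spin":0},{"gripper":1,"x":0,"y":0,"z":0,"spin":0},{"gripper":1,"x":0,"y":0,"z":0,"spin":0},{"gripper":1,"x":0,"y":0,"z":0,"spin":0},{"gripper":1,"x":0,"y":0,"z":0,"spin":0}]'

```text
time: 16.3
eef_pos: [0.5156, 0.2092, 0.23]
tcp_rot: [1.0, -0.001, 0.001, -0.0]
contact_force: [0.2, 0.3, -0.4]
opening: 0.379
finger_force: 40.2
```

```bash
python3 - <<'E'
from h import *
print(get_state()["eef_pos"],get_state()["tcp_rot"])
for n in("scene","side"):
    c=read_camera(n);P=cloud(c);save(n+"6.png",c)
    hsv=cv2.cvtColor(c["color"],cv2.COLOR_RGB2HSV);m=cv2.inRange(hsv,(8,120,40),(22,255,255))>0
    near=np.hypot(P[...,0]-.515,P[...,1]-.209)<.07
    o=np.array(c["eye"])[:2];d=np.array([.515,.209])-o;d/=np.linalg.norm(d);nrm=np.array([-d[1],d[0]])
    for zl in(.05,.06,.08,.105,.155,.165,.18,.19):
        q=P[m&near&(abs(P[...,2]-zl)<.004)]
        if len(q)>20:
            t=(q[:,:2]-[.515,.209])@nrm*1000;print(n,zl,len(q),t.min().round(1),t.max().round(1),"mid",((t.min()+t.max())/2).round(1))
E
```

```text
[0.51559866 0.20917063 0.2299997 ] [ 9.99999585e-01 -6.82027401e-04  5.90407764e-04 -1.29647931e-04]
scene 0.05 310 -45.3 43.9 mid -0.7
scene 0.06 307 -44.0 41.4 mid -1.3
scene 0.08 267 -38.1 35.8 mid -1.1
scene 0.105 98 -16.7 16.2 mid -0.3
scene 0.155 385 -47.2 47.2 mid -0.0
scene 0.165 364 -44.5 45.3 mid 0.4
scene 0.18 340 -40.8 41.0 mid 0.1
scene 0.19 330 -37.8 39.0 mid 0.6
side 0.05 266 -44.8 45.8 mid 0.5
side 0.06 267 -43.5 42.1 mid -0.7
side 0.08 249 -39.0 36.4 mid -1.3
side 0.155 395 -47.5 47.8 mid 0.1
side 0.165 373 -45.0 45.6 mid 0.3
side 0.18 378 -42.2 41.7 mid -0.3
side 0.19 360 -39.6 39.6 mid -0.0
```

Nearly aligned, needing about 1 mm in y. Lowering.

>>> step_arm --commands '[{"gripper":1,"x":-0.4,"y":-1,"z":0,"spin":0},{"gripper":1,"x":0,"y":0,"z":10,"spin":0},{"gripper":1,"x":0,"y":0,"z":10,"spin":0},{"gripper":1,"x":0,"y":0,"z":10,"spin":0},{"gripper":1,"x":0,"y":0,"z":10,"spin":0},{"gripper":1,"x":0,"y":0,"z":10,"spin":0},{"gripper":1,"x":0,"y":0,"z":10,"spin":0},{"gripper":1,"x":0,"y":0,"z":5,"spin":0},{"gripper":1,"x":0,"y":0,"z":0,"spin":0},{"gripper":1,"x":0,"y":0,"z":0,"spin":0}]'

```text
time: 17.4
eef_pos: [0.515, 0.2106, 0.1645]
tcp_rot: [1.0, -0.0, 0.0, -0.0]
contact_force: [-0.6, -0.5, -1.4]
opening: 0.383
finger_force: 40.2
```

>>> step_arm --commands '[{"gripper":1,"x":0,"y":0,"z":4,"spin":0},{"gripper":1,"x":0,"y":0,"z":4,"spin":0},{"gripper":1,"x":0,"y":0,"z":4,"spin":0},{"gripper":1,"x":0,"y":0,"z":3,"spin":0},{"gripper":1,"x":0,"y":0,"z":3,"spin":0},{"gripper":1,"x":0,"y":0,"z":0,"spin":0},{"gripper":1,"x":0,"y":0,"z":0,"spin":0},{"gripper":1,"x":0,"y":0,"z":0,"spin":0},{"gripper":1,"x":0,"y":0,"z":0,"spin":0},{"gripper":1,"x":0,"y":0,"z":0,"spin":0}]'

```text
time: 18.4
eef_pos: [0.5148, 0.2105, 0.1464]
tcp_rot: [1.0, -0.0, 0.0, -0.0]
contact_force: [-0.1, 0.1, -0.6]
opening: 0.382
finger_force: 40.4
```

>>> step_arm --commands '[{"gripper":1,"x":0,"y":0,"z":1,"spin":0},{"gripper":1,"x":0,"y":0,"z":0,"spin":0},{"gripper":-1,"x":0,"y":0,"z":0,"spin":0},{"gripper":-1,"x":0,"y":0,"z":0,"spin":0},{"gripper":-1,"x":0,"y":0,"z":0,"spin":0},{"gripper":-1,"x":0,"y":0,"z":0,"spin":0},{"gripper":-1,"x":0,"y":0,"z":0,"spin":0},{"gripper":-1,"x":0,"y":0,"z":0,"spin":0},{"gripper":-1,"x":0,"y":0,"z":-10,"spin":0},{"gripper":-1,"x":0,"y":0,"z":-30,"spin":0}]'

```text
time: 19.4
eef_pos: [0.5127, 0.21, 0.1828]
tcp_rot: [1.0, -0.0, -0.004, 0.001]
contact_force: [0.3, 0.2, -0.3]
opening: 1.003
finger_force: 0.0
```

>>> step_arm --commands '[{"gripper":-1,"x":0,"y":0,"z":-40,"spin":0},{"gripper":-1,"x":0,"y":0,"z":-30,"spin":0},{"gripper":-1,"x":0,"y":34,"z":0,"spin":0},{"gripper":-1,"x":0,"y":34,"z":0,"spin":0},{"gripper":-1,"x":0,"y":34,"z":0,"spin":0},{"gripper":-1,"x":0,"y":34,"z":0,"spin":0},{"gripper":-1,"x":0,"y":34,"z":0,"spin":0},{"gripper":-1,"x":0,"y":0,"z":0,"spin":0},{"gripper":-1,"x":0,"y":0,"z":0,"spin":0},{"gripper":-1,"x":0,"y":0,"z":0,"spin":0}]'

```text
time: 20.4
eef_pos: [0.5148, 0.0412, 0.2557]
tcp_rot: [1.0, -0.0, 0.0, -0.0]
contact_force: [-0.2, 0.5, -0.1]
opening: 1.002
finger_force: 0.0
```

```bash
python3 - <<'E'
from h import *
fixed((.143,.16))
import glob
wlook("w7.png",(.143,.16))
c=read_camera("scene");d=read_camera("side")
cv2.imwrite("pics/pair7.png",np.hstack([c["color"][120:400,330:640],d["color"][200:480,150:460]])[:,:,::-1])
P=cloud(d);print(knobs(d,P,.055,.0635))
E
```

```text
scene
[4.871943e+02 2.176254e+02 2.830000e+02 5.177000e-01 2.108000e-01
 1.950000e-02 5.215000e-01 2.098000e-01 1.490000e-01]
side
[2.898117e+02 3.479741e+02 5.790000e+02 5.147000e-01 2.115000e-01
 1.720000e-02 5.142000e-01 2.131000e-01 1.507000e-01]
t 20.5 tcp [0.5147 0.0416 0.2555] xaxis [1.e+00 1.e-03 2.e-04] z [ 2.e-04  2.e-04 -1.e+00] F [-0.41680104  0.54669719 -0.68376946] open 0.9987489470489016 0.0 q6 1.4535508142887128
[9.426590e+01 2.408598e+02 1.805000e+03 5.158000e-01 2.096000e-01
 1.730000e-02 5.170000e-01 2.077000e-01 1.508000e-01] to go tool mm [   1.2 -168.   104.8]
[array([ 3.135075e+02,  1.396418e+02,  6.700000e+01,  4.815000e-01,
       -3.315000e-01,  1.290000e-02,  4.826000e-01, -3.299000e-01,
        5.910000e-02])]
```

View pics/pair7.png

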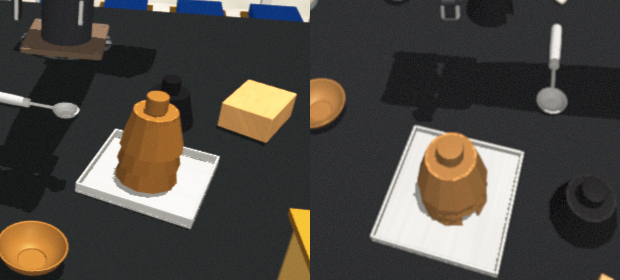

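The picture shows the three huts nested straight in the tray (left panel around (150,145)), with the knob top at 0.151 m as expected. The small hut hasn't moved.

```bash
python3 -c "
from plant import *
print(sign_off())"
```

```text
the job is handed in; nothing more can be done
None
```

Both bench huts are nested straight over the tray hut and released; the stack's top measured 0.151 m as expected, the small hut hasn't moved, and I handed the job in at about 21 s, with no verdict shown.

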